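Fetch the rear bottle from the lane stand

ROBOT

A 6-joint arm with a two-finger parallel gripper is mounted at the origin on a cart in front of the work surface, level with it; the furniture and walls round the work are solid. World frame = base frame: x ahead of the robot, y to its left, z up, the work surface at z = 0. Lengths are in mm, angles in rad, forces in N, time in s.
With the tool pointing down it reaches from about 300 to 775 mm from the base axis. Payload 14.6 kg.
Tool frame: the origin (TCP) lies between the finger pads; the fingertips stand manip.tip_reach ahead of it and the grasp point (between the pads) lies 5 mm behind it (manip.tip_reach is the distance from the TCP to the fingertips, in mm); z points along the fingers, y is the line along which they close (so a half turn about z gives the same grasp; the last joint's range is limited). The gripper opens to 94 mm and grips with 3 to 60 N. Pads are 16 mm wide; open, the fingers measure 119 mm over their backs; the gripper's body (75 mm by 177 mm) begins 78 mm behind the grasp point.
Start: joints at [-1.291, 0.3, 1.521, -0, 1.321, -0.067], TCP at [186.932, -517.248, 219.446] pointing down, gripper open.
Joint ranges: [-3.03, 3.03], [-0.79, 2.21], [0.23, 2.52], [-1.04, 4.18], [0, 3.07], [-2.55, 2.55]. Speed limits (rad/s): [2.22, 2.22, 2.57, 3.14, 3.14, 3.14].

INTERFACE

Orientations are given as [roll, pitch, yaw] about the fixed x, y, z axes, in that order (R = Rz(yaw) Ry(pitch) Rx(roll)).
In Python, from cell import manip gives the robot as it stands. The module is installed in compiled form; this text tells all that it offers.
- The arm moves only by the shell command python3 -m creep 'ROWS' [FORCE]. ROWS is JSON, a list of rows, each a list of 3 entries, a list of its own where there are three numbers: the opening, from -1 (shut) to 1 (fully open), then the shift along the tool's x, y, z in cm, then the turn about the tool's z in units of 5 degrees (1.0 is 5 degrees). In form: [[grip, [tx, ty, tz], roll], ...]. A call has 1 to 12 rows; each row is the pose to reach, as a shift and turn from the pose commanded when the call began, along the tool's axes at that moment; what a row does not reach only later rows make up. A row lasts 1/10 s, in which the tool goes at most 50 mm and 8.59 degrees, less where a joint would pass 70% of its speed; a pose out of reach is approached as far as the arm can. A call with a gripper value outside its range is refused whole. The fingers move at their own pace and stop on an object; FORCE is the grip in N (left out, the last holds). Time passes only in rows, so rows that repeat a pose let the fingers close. It gives the time, the measured TCP pose, the force, the opening and the grip force at its end, in the units of the state.
- manip.read_state(): the state, without advancing time (a new reading comes with each control period).
- manip.camera(name): name is "scene" or "top" or "wrist"; returns the picture (400x640x3 uint8, red, green, blue); there is no depth.
- manip.camera_params(name): a dict with "fovy" (degrees; the focal length in pixels is half the picture's height over the tangent of half this angle, whatever the lens; pixels are square), "cx", "cy" (the principal point, pixels), "k1" (the pictures are not rectified: a ray, as slopes to the right and down, at radius r is drawn at 1 + k1 r^2 times it, then the intrinsics apply), "origin" and "attitude" of the camera in the world. Camera axes: x right, y down, z forward; pixel columns grow to the right and rows downward; lengths in mm; the calibration is good to about 2 mm. A picture is of the moment at which its call begins: read the wrist's pose just before it. camera_params takes no time and is no camera call; for the wrist camera it gives the pose at the moment of the call.
- manip.sign_off(): hands the job in; it is judged then, once.
The state is a dict: "clock": time; "joints": joint angles; "qd": joint speeds; "effort": joint torques, N m; "eef_pos": TCP position; "eef_rot": TCP orientation; "wrist_force": force on the tool from outside, world axes, zero at the start; "moment": the same for the moment, N m; "finger_gap": finger opening in mm; "finger_force": force on a finger pad.
Only numpy, scipy, OpenCV 4.12 (cv2) and the standard library are available. Lean on these libraries where they do the work, as an engineer would, in place of code of your own. Each camera call takes 0.05 s, during which the arm holds its last target. There are 200 camera calls.

TASK

The white bottle at the back of the grey lane stand is needed on the green coaster, but the blue-capped tube and the orange-capped bottle stand in front of it. First set those two upright in the red side tray, then set the white bottle inside the coaster's rim, and then put the tube and the orange-capped bottle each back on the very spot in the stand where it stood at the start. Keep all three upright and do not disturb the timer, the yellow rack or the marker.

Things in the scene. Friction and masses are not known exactly. Their poses are not given: they have to be found in the camera images.
- white_bottle: Small white plastic bottle with white screw cap, the rearmost thing in the lane stand, to be fetched. Round, 41 mm diameter, 74 mm tall (cap 38 mm diameter, the top 18 mm). Origin: centre of its underside; z up.
- blue_cap_tube: Clear 50 ml tube with flat foot and blue screw cap, standing in the lane in front of the white bottle (first or second place, varies). Round, wall 29 mm diameter, 115 mm tall; cap 34 mm diameter from 100 to 114 mm above the foot: grip the cap. Origin: centre of its underside; z up.
- orange_cap_bottle: Amber glass bottle with paper band and orange cap, standing in the lane in front of the white bottle (the other of the two places). Round, 34 mm diameter, 115 mm tall; cap 34 mm diameter from 94 to 115 mm: grip the cap. Origin: centre of its underside; z up.
- lane_stand: Grey fixed lane stand: floor 164x66x4 mm; side walls 50 mm apart inside, 5 mm thick, tops at 74 mm; ends open but for 9 mm high kerbs. Origin on the bench, lane mid-line; x along the lane, away from the robot. White bottle near x = 45 mm, tall two near 0 and -43 mm. Their caps, above the walls, are gripped across the lane; the white bottle, once they are gone, along it.
- side_tray: Red side tray fixed to the bench, 120 (x) x 190 (y) x 12 mm high, rim walls 4 mm thick, floor 4 mm thick (things in it stand at z = 4 mm). Origin: centre of its underside. Room for the two tall things side by side along y. It lies to one side of the stand, left or right.
- bottle_coaster: Green round coaster fixed to the bench, 78 mm outer diameter, raised rim 5 mm thick and 9 mm high, floor 4 mm thick (the bottle stands at z = 4 mm inside the 68 mm wide rim). Origin: centre of its underside. It lies on the other side of the stand from the tray.
- timer: White and grey bench timer, 60 x 60 x 15 mm, lying flat behind and left of the stand; a bystander. Origin: centre of its underside.
- yellow_rack: Small yellow rack with micro tubes, 62 x 116 x 59 mm, behind and right of the stand; a bystander. Origin: centre of its underside.
- blue_marker: White marker pen with blue cap, 11 x 126 x 14 mm, lying across at the bench's front, between robot and stand; a bystander. Origin: centre of its underside, long along its y.
Mind the look-alikes: they are no part of the job. Leave any purple look-alike of the white_bottle alone. There is more than one size of the orange_cap_bottle; the job needs the larger.

How it is judged (in metres and radians):
On the way, in this order (a step that is already met when the one before it is completed fails the run):
1. the blue-capped tube and the orange-capped bottle stand upright and released in the side tray, the white bottle still in its place (x of blue_cap_tube in the frame of side_tray between -0.046 and 0.046 m and y of blue_cap_tube in the frame of side_tray between -0.081 and 0.081 m and z of each of blue_cap_tube, orange_cap_bottle in the frame of side_tray below 0.009 m and angle between each of blue_cap_tube, orange_cap_bottle's own z axis and vertical below 0.1 rad and contact force between the fingers and blue_cap_tube below 0.1 N and linear speed of each of blue_cap_tube, orange_cap_bottle below 0.04 m/s and x of orange_cap_bottle in the frame of side_tray between -0.046 and 0.046 m and y of orange_cap_bottle in the frame of side_tray between -0.081 and 0.081 m and contact force between the fingers and orange_cap_bottle below 0.1 N and distance of white_bottle from where it was at the start of the episode below 0.02 m), for 0.2 s.
2. the white bottle stands upright and released inside the coaster's rim, the other two still in the tray (horizontal distance between white_bottle and bottle_coaster below 0.015 m and z of white_bottle in the frame of bottle_coaster below 0.009 m and angle between each of white_bottle, blue_cap_tube, orange_cap_bottle's own z axis and vertical below 0.1 rad and contact force between the fingers and white_bottle below 0.1 N and linear speed of each of white_bottle, blue_cap_tube, orange_cap_bottle below 0.04 m/s and x of blue_cap_tube in the frame of side_tray between -0.046 and 0.046 m and y of blue_cap_tube in the frame of side_tray between -0.081 and 0.081 m and z of each of blue_cap_tube, orange_cap_bottle in the frame of side_tray below 0.009 m and contact force between the fingers and blue_cap_tube below 0.1 N and x of orange_cap_bottle in the frame of side_tray between -0.046 and 0.046 m and y of orange_cap_bottle in the frame of side_tray between -0.081 and 0.081 m and contact force between the fingers and orange_cap_bottle below 0.1 N), for 0.2 s.
At the end, for the whole second after the job is handed in: The white bottle stands upright inside the coaster's rim (centre within 15 mm of the coaster's); the blue-capped tube and the orange-capped bottle each stand upright in the stand within 13 mm of where they stood at the start; all are released and at rest (horizontal distance between white_bottle and bottle_coaster below 0.015 m and z of white_bottle in the frame of bottle_coaster below 0.009 m and angle between each of white_bottle, blue_cap_tube, orange_cap_bottle's own z axis and vertical below 0.1 rad and contact force between the fingers and white_bottle below 0.1 N and linear speed of each of white_bottle, blue_cap_tube, orange_cap_bottle below 0.04 m/s and distance of each of blue_cap_tube, orange_cap_bottle from where it was at the start of the episode below 0.013 m and contact force between the fingers and blue_cap_tube below 0.1 N and contact force between the fingers and orange_cap_bottle below 0.1 N); the robot touches nothing.
It fails at once if one of the three is tipped over (more than 30 degrees) (angle between any of blue_cap_tube, orange_cap_bottle, white_bottle's own z axis and vertical above 0.52 rad).
It fails at once if the timer, the yellow rack or the marker is moved by more than 30 mm (distance of any of timer, yellow_rack, blue_marker from where it was at the start of the episode above 0.03 m).
It also fails if it takes over 128 s, if anything falls off the work surface, if the arm or the gripper's body presses on something with over 40 N, if the wrist force passes 120 N, or if a joint passes its speed limit or range.

## Working session

There is one attempt and no reset: what is moved stays moved. The work goes in short steps, Python scripts to look and compute and a shell command to move; the robot and the scene stay as the last step left them, time stands still between calls to the robot, and variables do not carry over. Pictures are saved under pics/ and viewed, at most 14 in all, crops included, and the job is handed in when it is done.

```bash
mkdir -p pics; ls; python3 - <<'E'
from cell import manip
import cv2
for n in("scene","top"):
    im=manip.camera(n); cv2.imwrite(f"pics/{n}0.png",im[:,:,::-1]); print(n,manip.camera_params(n))
print(manip.camera_params("wrist"))
print(manip.read_state(),manip.tip_reach)
E
```

```text
pics
scene {'fovy': 47.87928073977901, 'cx': 328.80941938372587, 'cy': 207.68773369567936, 'k1': -0.0248819128318698, 'origin': array([-58.02752657, 662.324906  , 706.73472293]), 'attitude': array([-2.20709149, -0.00615956, -2.37439663])}
top {'fovy': 54.583714024210025, 'cx': 326.4222903996342, 'cy': 201.18673344786907, 'k1': 0.0015718191999071545, 'origin': array([383.80884829,  17.44812372, 964.64204977]), 'attitude': array([-2.95836137e+00,  2.37489100e-03, -1.58384147e+00])}
{'fovy': 70.27798752375755, 'cx': 319.6493001956125, 'cy': 197.49028948490422, 'k1': 0.0068436079423749106, 'origin': array([ 264.1679565 , -489.78748457,  384.85175479]), 'attitude': array([ 2.85720041e+00,  1.89223604e-03, -1.22250162e+00])}
{'clock': 0.1, 'joints': array([-1.29060784e+00,  3.00412034e-01,  1.52151164e+00,  9.55315365e-06,
        1.32068500e+00, -6.66276942e-02]), 'qd': array([ 0.00080816, -0.00045779, -0.00206451,  0.00104103,  0.00166726,
       -0.00051399]), 'effort': array([ 1.55368649e-03, -5.32644546e+01, -3.53283584e+01,  7.09601166e-02,
        2.34927284e-02, -5.25395910e-05]), 'eef_pos': array([ 186.87358345, -517.05148812,  218.94809416]), 'eef_rot': array([-3.14057950e+00, -7.68779722e-05,  3.46813777e-01]), 'wrist_force': array([-0.68536907,  0.12663405, -0.53903611]), 'moment': array([ 0.0263349 , -0.05936689,  0.0221308 ]), 'finger_force': 0.0, 'finger_gap': 93.97036103002011} 14.0
```

View pics/scene0.png

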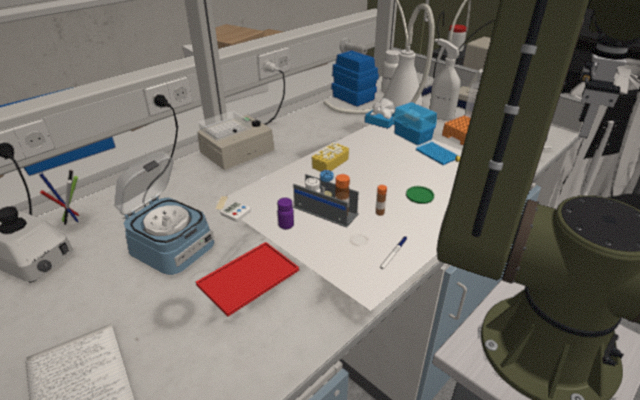

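View pics/top0.png

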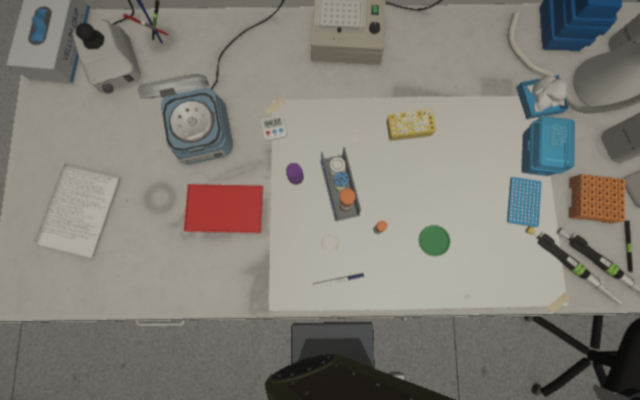

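Top view: the white bottle is at (337,165), and its look-alike is the purple bottle at (294,173). The blue cap is at (341,180). There are two orange caps: one in the lane at (347,197), and a small free-standing bottle at (381,227). I choose the white, blue and orange ones in the lane. The tray is at (224,208), to the left, and the coaster at (434,240), to the right.

```bash
cat > h.py <<'E'
import numpy as np, cv2
from scipy.spatial.transform import Rotation as R
from cell import manip
def ray(p,u,v):
    f=200/np.tan(np.radians(p['fovy']/2)); d=np.array([(u-p['cx'])/f,(v-p['cy'])/f]); s=d.copy()
    for _ in range(20): s=d/(1+p['k1']*(s@s))
    return R.from_euler('xyz',p['attitude']).apply([*s,1])
def plane(p,u,v,z):
    d=ray(p,u,v); return p['origin']+d*(z-p['origin'][2])/d[2]
def proj(p,X):
    f=200/np.tan(np.radians(p['fovy']/2)); c=R.from_euler('xyz',p['attitude']).inv().apply(np.array(X)-p['origin'])
    s=c[:2]/c[2]; s=s*(1+p['k1']*(s@s)); return s*f+[p['cx'],p['cy']]
def two(p,a,q,b):
    d,e=ray(p,*a),ray(q,*b); t=np.linalg.lstsq(np.c_[d,-e],q['origin']-p['origin'],rcond=None)[0]
    x,y=p['origin']+t[0]*d,q['origin']+t[1]*e; return (x+y)/2,np.linalg.norm(x-y)
RNG=dict(orange=((4,150,120),(14,255,255)),blue=((100,110,60),(115,255,255)),red=((0,180,100),(3,255,255)),green=((55,120,50),(80,255,255)),purple=((125,80,30),(150,255,255)))
def blobs(im,c,box,amin=15):
    u0,v0,u1,v1=box; h=cv2.cvtColor(im[v0:v1,u0:u1],cv2.COLOR_RGB2HSV)
    m=cv2.inRange(h,*map(np.array,RNG[c])); n,l,s,ce=cv2.connectedComponentsWithStats(m)
    return [(s[i,4],(s[i,:2]+[u0,v0]).tolist(),s[i,2:4].tolist(),(ce[i]+[u0,v0]).round(1)) for i in range(1,n) if s[i,4]>=amin]
E
python3 - <<'E'
from h import *
t=manip.camera("top");s=manip.camera("scene");p=manip.camera_params("top");q=manip.camera_params("scene")
for c,z in(("orange",119),("blue",118),("red",12),("green",9)):
    for b in blobs(t,c,(180,90,460,290)): print("top",c,b,plane(p,*b[3],z).round(1))
    for b in blobs(s,c,(190,140,440,320)): print("scene",c,b,plane(q,*b[3],z).round(1))
a=cv2.resize(t[140:250,270:450],(720,440),interpolation=2)
cv2.imwrite("pics/t1.png",a[:,:,::-1]);
E
```

```text
top orange (np.int32(134), [341, 190], [13, 13], array([347. , 196.1])) [551.4 -28.5 119. ]
scene orange (np.int32(134), [336, 175], [13, 13], array([342.5, 180.6])) [543.9 -14.3 119. ]
scene orange (np.int32(58), [378, 185], [8, 10], array([381.8, 189.4])) [453.2 -50.8 119. ]
scene blue (np.int32(51), [409, 140], [19, 4], array([417.9, 141.1])) [ 531.6 -308.9  118. ]
scene blue (np.int32(267), [417, 142], [23, 21], array([430.4, 150.5])) [ 477.2 -288.5  118. ]
scene blue (np.int32(109), [321, 171], [12, 11], array([326.2, 175.7])) [588.   -3.7 118. ]
scene blue (np.int32(203), [295, 189], [51, 21], array([320. , 199.2])) [529.1  76.9 118. ]
scene red (np.int32(3489), [197, 243], [101, 72], array([246.3, 277.8])) [542.4 288.2  12. ]
scene green (np.int32(323), [407, 187], [26, 16], array([419.7, 194.5])) [ 459.6 -237.3    9. ]
```

View pics/t1.png

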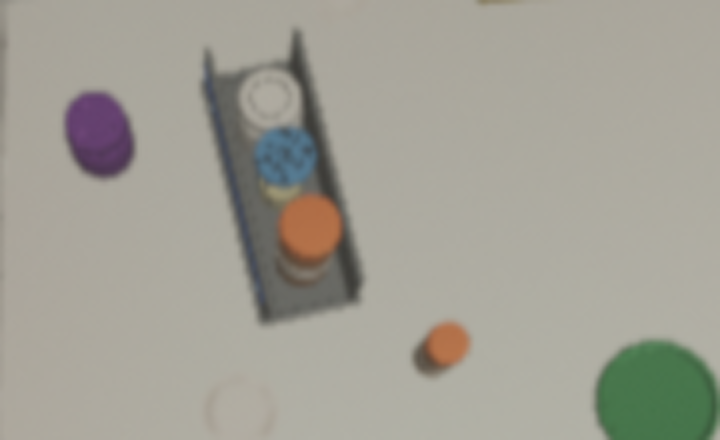

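The close crop shows the orange cap at (310,225), the blue cap at (286,156) and the white cap at (270,98), all three in the lane. The small orange cap outside the stand is at (447,344) and the purple bottle at (98,125).

```bash
python3 - <<'E'
import re
s=open('h.py').read()
s=re.sub(r"RNG=.*","RNG=dict(orange=((4,120,110),(14,255,255)),blue=((98,95,60),(112,255,255)),red=((170,150,80),(180,255,255)),red2=((0,150,80),(4,255,255)),green=((50,90,40),(85,255,255)))",s)
open('h.py','w').write(s)
from h import *
t=manip.camera("top");p=manip.camera_params("top")
hsv=cv2.cvtColor(t,cv2.COLOR_RGB2HSV)
for u,v in((224,208),(434,240),(347,196),(341,179)): print(hsv[v,u])
for c,z in(("orange",119),("blue",118),("red",12),("red2",12),("green",9)):
    for b in blobs(t,c,(180,90,460,290)): print(c,b[0],b[1],b[2],b[3],plane(p,*b[3],z).round(1))
m=cv2.inRange(hsv,np.array((165,130,60)),np.array((180,255,255)))|cv2.inRange(hsv,np.array((0,150,80)),np.array((4,255,255)))
m[:,280:]=0;m[:,:170]=0;m[250:]=0;m[:150]=0
c=max(cv2.findContours(m,0,2)[0],key=cv2.contourArea); r=cv2.minAreaRect(c)
print([plane(p,*k,12).round(0)[:2] for k in cv2.boxPoints(r)],plane(p,*r[0],12))
print("white",plane(p,337.4,164.4,78),"blue",plane(p,341.4,178.9,118),"orange",plane(p,347.4,196.2,119))
# stand floor corners (front end)
for u,v in((262,322),(358,300)): print("st",plane(p,270+u/4,140+v/4,4).round(0))
print("wall tops back", plane(p,270+207/4,140+50/4,74).round(),plane(p,270+296/4,140+31/4,74).round())
E
```

```text
[  1 172 162]
[ 63 100 117]
[ 11 151 177]
[102  85 108]
orange 203 [340, 189] [15, 17] [347.1 196.5] [550.5 -28.7 119. ]
orange 76 [377, 221] [10, 10] [381.3 225.6] [ 484.5 -102.2  119. ]
blue 94 [335, 173] [13, 12] [340.7 178.6] [591.9 -15.3 118. ]
red2 3408 [185, 185] [77, 47] [223.4 208.2] [546.  274.4  12. ]
green 619 [420, 227] [28, 28] [433.7 240.2] [ 459.8 -245.1    9. ]
[array([492., 368.]), array([608., 372.]), array([601., 181.]), array([486., 181.])] [546.12781645 275.22682274  12.        ]
white [636.35261499  -9.73534676  78.        ] blue [591.14202694 -16.8744597  118.        ] orange [551.17582047 -29.37967423 119.        ]
st [512.  -5.   4.]
st [526. -65.   4.]
wall tops back [667.  27.  74.] [679. -26.  74.]
```

```bash
cat >> h.py <<'E'
def go(x,y,z,yaw):
    s=manip.read_state(); M=R.from_euler('xyz',s['eef_rot']); d=M.inv().apply(np.array([x,y,z])-s['eef_pos'])/10
    w=(yaw-s['eef_rot'][2]+np.pi)%(2*np.pi)-np.pi
    print("t%.1f pos"%s['clock'],s['eef_pos'].round(1),"yaw %.3f gap %.1f"%(s['eef_rot'][2],s['finger_gap']),"-> cm",d.round(2),"turn",round(-np.degrees(w)/5,2))
E
python3 -c "
from h import *
go(520,-35,225,0.22)"
```

```text
t0.2 pos [ 186.9 -517.2  219.2] yaw 0.347 gap 94.2 -> cm [ 47.72 -34.02  -0.56] turn 1.45
```

```bash
python3 -m creep '[[1,[4,-3,-0.5],0],[1,[8,-6,-0.5],0],[1,[12,-9,-0.5],0.5],[1,[16,-12,-0.5],1],[1,[20,-14.5,-0.5],1.5],[1,[24,-17,-0.5],1.5],[1,[28,-20,-0.5],1.5],[1,[32,-23,-0.5],1.5],[1,[36,-26,-0.5],1.5],[1,[40,-29,-0.5],1.5],[1,[44,-31.5,-0.5],1.5],[1,[47.5,-34,-0.5],1.5]]'
python3 -m creep '[[1,[0,0,0],0],[1,[0,0,0],0],[1,[0,0,0],0]]'
python3 - <<'E'
from h import *
p=manip.camera_params("wrist");print(p['origin'],p['attitude'])
w=manip.camera("wrist");cv2.imwrite("pics/w1.png",w[:,:,::-1]);go(551,-29,225,0.22)
for c,z in(("orange",119),("blue",118)):
    for b in blobs(w,c,(0,0,640,400),150): print(c,b,plane(p,*b[3],z).round(1))
E
```

```text
clock: 1.45
eef_pos: [519.1, -33.9, 224.5]
eef_rot: [3.141, -0.0, 0.217]
wrist_force: [0.7, -0.7, -0.7]
finger_gap: 94.1
finger_force: 0.0
clock: 1.75
eef_pos: [517.6, -36.8, 224.4]
eef_rot: [3.142, 0.0, 0.215]
wrist_force: [0.9, 0.2, 0.3]
finger_gap: 94.0
finger_force: 0.0
[597.92596294 -19.77781573 390.27512222] [ 2.85672061e+00  9.12899537e-04 -1.35414387e+00]
t1.8 pos [517.6 -37.  224.5] yaw 0.215 gap 93.7 -> cm [ 3.43 -0.07 -0.05] turn -0.06
blue (np.int32(974), [298, 99], [37, 38], array([315.7, 117.2])) [594.5 -16.5 118. ]
blue (np.int32(468), [580, 168], [59, 75], array([608.5, 203.5])) [ 575.9 -319.2  118. ]
```

View pics/w1.png

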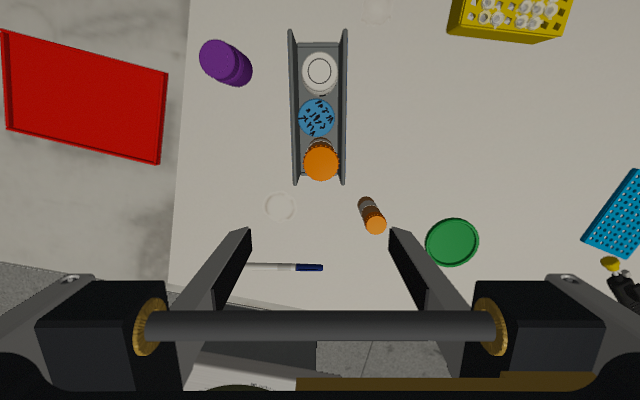

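The wrist picture shows the lane upright, so yaw 0.215 is aligned with it. The white cap is at (320,70), blue at (316,117), orange at (321,163), the coaster at (452,242), and the tray on the left.

```bash
python3 - <<'E'
from h import *
p=manip.camera_params("wrist");w=manip.camera("wrist")
h=cv2.cvtColor(w,cv2.COLOR_RGB2HSV); print(h[163,321],h[242,452],h[70,335])
RNG['orange']=((10,150,150),(22,255,255))
for c,z in(("orange",119),("blue",118),("green",9)):
    for b in blobs(w,c,(200,50,520,300),150):
        print(c,b,plane(p,*b[3],z).round(1), plane(p,b[1][0]+b[2][0]/2-.5,b[1][1]+b[2][1]/2-.5,z).round(1))
g=cv2.cvtColor(w,cv2.COLOR_RGB2GRAY)
print(cv2.HoughCircles(g[40:200,290:350],cv2.HOUGH_GRADIENT,1,25,param1=120,param2=12,minRadius=12,maxRadius=22)+np.array([290,40,0]))
print("white",plane(p,319.7,70,78))
for u,v in((294,185),(344,185),(290,30),(347,30)): print(plane(p,u,v,74).round(0))
E
```

```text
[ 17 251 187] [ 67 168 123] [ 24  20 175]
orange (np.int32(927), [302, 147], [37, 34], array([320.3, 163.4])) [553.8 -30.1 119. ] [553.6 -29.9 119. ]
orange (np.int32(293), [366, 216], [20, 19], array([375.6, 224.7])) [504.2 -99.  119. ] [503.9 -99.  119. ]
blue (np.int32(977), [297, 99], [38, 38], array([315.3, 117.3])) [594.4 -16.5 118. ] [594.3 -16.7 118. ]
green (np.int32(2038), [425, 218], [54, 49], array([451.6, 241.9])) [ 464.2 -246.6    9. ] [ 464.  -246.5    9. ]
[[[318.5         70.5         18.10000038]
  [321.5        163.5         18.10000038]
  [315.5        121.5         21.39999962]]]
white [639.79382616 -10.61088462  78.        ]
[516.  -8.  74.]
[528. -64.  74.]
[669.  26.  74.]
[682. -29.  74.]
```

```bash
python3 -c "
from h import *
go(552.5,-29.5,103,0.22)"
```

```text
t1.9 pos [517.7 -37.1 224.6] yaw 0.214 gap 93.7 -> cm [ 3.56 -0.   12.17] turn -0.06
```

```bash
python3 -m creep '[[1,[2,0,0],0],[1,[3.5,0,1],0],[1,[3.5,0,4],0],[1,[3.5,0,7],0],[1,[3.5,0,10],0],[1,[3.5,0,11.5],0],[1,[3.5,0,12.2],0],[1,[3.5,0,12.2],0],[1,[3.5,0,12.2],0]]'
python3 -m creep '[[0,[0,0,0],0],[0,[0,0,0],0],[-1,[0,0,0],0],[-1,[0,0,0],0],[-1,[0,0,0],0],[-1,[0,0,0],0],[-1,[0,0,0],0],[-1,[0,0,0],0],[-1,[0,0,0],0],[-1,[0,0,0],0],[-1,[0,0,0],0]]' 15
python3 -c "
from h import *
go(552.5,-29.5,103,0.22)
w=manip.camera('wrist');cv2.imwrite('pics/w2.png',w[:,:,::-1])"
```

```text
clock: 2.75
eef_pos: [552.7, -28.9, 103.5]
eef_rot: [3.141, -0.001, 0.215]
wrist_force: [-0.4, 0.5, 0.3]
finger_gap: 94.1
finger_force: 0.0
clock: 3.85
eef_pos: [552.3, -28.6, 102.4]
eef_rot: [-3.142, 0.0, 0.216]
wrist_force: [-0.2, -0.1, -1.0]
finger_gap: 34.3
finger_force: 15.0
t3.9 pos [552.3 -28.6 102.4] yaw 0.216 gap 34.3 -> cm [ 0.    0.1  -0.06] turn -0.05
```

View pics/w2.png

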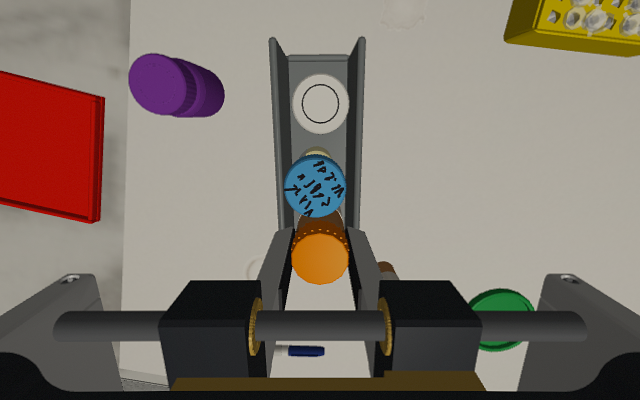

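The orange cap is held squarely between the pads at (320,259), clear of the blue cap at (316,185). I'll lift it and carry it to the tray.

```bash
python3 -m creep '[[-1,[0,0,-1],0],[-1,[0,0,-3],0],[-1,[0,0,-6],0],[-1,[0,0,-9],0],[-1,[0,0,-11],0],[-1,[0,0,-12],0],[-1,[0,0,-12],0],[-1,[0,0,-12],0]]'
python3 -c "
from h import *
go(547,322,103,0.216)"
```

```text
clock: 4.7
eef_pos: [552.0, -28.5, 221.6]
eef_rot: [-3.141, 0.001, 0.216]
wrist_force: [-0.3, 0.1, -0.1]
finger_gap: 33.9
finger_force: 15.0
t4.7 pos [552.  -28.5 221.6] yaw 0.216 gap 33.9 -> cm [  7.04 -34.34  11.86] turn -0.0
```

```bash
python3 -m creep '[[-1,[0.3,-1.5,0],0],[-1,[1,-5,0],0],[-1,[1.8,-9,0],0],[-1,[2.6,-13,0],0],[-1,[3.5,-17,0],0],[-1,[4.3,-21,0],0],[-1,[5.1,-25,0],0],[-1,[5.9,-29,0],0],[-1,[6.6,-32,0],0],[-1,[6.9,-33.8,0],0],[-1,[7,-34.3,0],0],[-1,[7,-34.3,0],0]]'
python3 -m creep '[[-1,[0,0,0],0],[-1,[0,0,1],0],[-1,[0,0,4],0],[-1,[0,0,7],0],[-1,[0,0,9],0],[-1,[0,0,10],0],[-1,[0,0,10.5],0],[-1,[0,0,11],0],[-1,[0,0,11],0],[-1,[0,0,11],0]]'
python3 -c "
from h import *
go(547,322,103,0.216)
w=manip.camera('scene');cv2.imwrite('pics/s2.png',cv2.resize(w[130:330,170:440],(800,592))[:,:,::-1])"
```

```text
clock: 5.9
eef_pos: [546.9, 321.5, 221.9]
eef_rot: [3.141, 0.001, 0.216]
wrist_force: [0.4, -0.1, -0.2]
finger_gap: 34.1
finger_force: 15.0
clock: 6.9
eef_pos: [547.5, 321.6, 113.2]
eef_rot: [-3.141, -0.001, 0.216]
wrist_force: [-0.6, 0.1, -1.3]
finger_gap: 34.3
finger_force: 15.0
t6.9 pos [547.5 321.6 113.2] yaw 0.216 gap 34.3 -> cm [-0.04 -0.05  1.02] turn -0.0
```

View pics/s2.png

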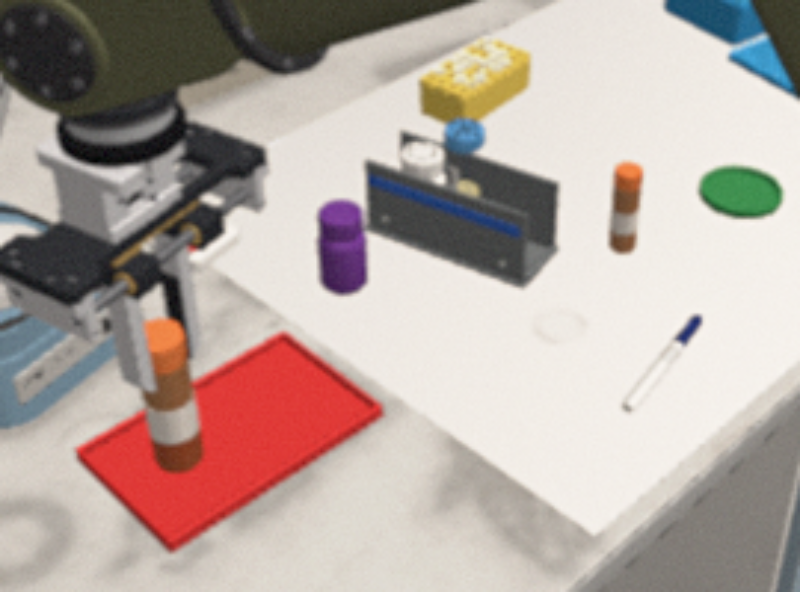

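The orange bottle hangs upright over the tray at (172,400), and its foot is inside the rim. I'll lower it, release it and retreat.

```bash
python3 -m creep '[[-1,[0,0,0.5],0],[-1,[0,0,0.8],0],[-1,[0,0,1],0],[-1,[0,0,1.05],0],[-1,[0,0,1.05],0],[-1,[0,0,1.05],0]]'
python3 -m creep '[[0,[0,0,0],0],[0.6,[0,0,0],0],[0.6,[0,0,0],0],[0.6,[0,0,0],0],[0.6,[0,0,0],0],[0.6,[0,0,0],0],[0.6,[0,0,-3],0],[0.6,[0,0,-7],0],[0.6,[0,0,-11],0],[0.6,[0,0,-12],0],[1,[0,0,-12],0],[1,[0,0,-12],0]]'
python3 - <<'E'
from h import *
go(593,-16.5,225,.216)
t=manip.camera("top");p=manip.camera_params("top")
for b in blobs(t,"orange",(170,150,280,260)): print(b,plane(p,*b[3],119))
E
```

```text
clock: 7.55
eef_pos: [547.4, 321.4, 102.3]
eef_rot: [3.142, -0.001, 0.216]
wrist_force: [-0.5, -1.7, 5.0]
finger_gap: 34.5
finger_force: 15.0
clock: 8.75
eef_pos: [546.8, 321.3, 220.3]
eef_rot: [3.141, 0.002, 0.216]
wrist_force: [-0.2, -0.3, -0.4]
finger_gap: 87.9
finger_force: 0.0
t8.8 pos [546.8 321.3 220.3] yaw 0.216 gap 87.9 -> cm [-2.72 33.99 -0.45] turn -0.0
(np.int32(266), [183, 193], [21, 20], array([192.1, 201.6])) [543.6156563  315.55709673 119.        ]
(np.int32(20), [204, 206], [8, 10], array([208.4, 211.7])) [520.42704197 278.39981115 119.        ]
```

```bash
python3 -m creep '[[1,[-0.3,3.5,0],0],[1,[-0.6,7,0],0],[1,[-0.9,11,0],0],[1,[-1.2,15,0],0],[1,[-1.5,19,0],0],[1,[-1.8,23,0],0],[1,[-2.1,27,0],0],[1,[-2.4,31,0],0],[1,[-2.6,33.5,0],0],[1,[-2.7,34,0],0],[1,[-2.7,34,0],0],[1,[-2.7,34,0],0]]'
python3 - <<'E'
from h import *
p=manip.camera_params("wrist");w=manip.camera("wrist")
for b in blobs(w,"blue",(240,50,400,300),150): 
    X=plane(p,*b[3],118);print(b,X)
go(593,-16.5,106,.216)
E
```

```text
clock: 10.0
eef_pos: [593.4, -15.3, 221.3]
eef_rot: [-3.141, 0.001, 0.217]
wrist_force: [-1.1, -0.3, -0.6]
finger_gap: 94.1
finger_force: 0.0
(np.int32(852), [304, 181], [35, 35], array([320.8, 198.3])) [596.00385879 -16.20908041 118.        ]
t10.1 pos [593.5 -15.1 221.5] yaw 0.217 gap 93.9 -> cm [-0.07  0.13 11.55] turn 0.01
```

```bash
python3 -m creep '[[1,[0.1,0.1,2],0],[1,[0.1,0.1,5],0],[1,[0.1,0.1,8],0],[1,[0.1,0.1,10.5],0],[1,[0.1,0.1,11.5],0],[1,[0.1,0.1,11.5],0],[1,[0.1,0.1,11.5],0]]'
python3 -m creep '[[0,[0,0,0],0],[0,[0,0,0],0],[-1,[0,0,0],0],[-1,[0,0,0],0],[-1,[0,0,0],0],[-1,[0,0,0],0],[-1,[0,0,0],0],[-1,[0,0,0],0],[-1,[0,0,0],0],[-1,[0,0,0],0],[-1,[0,0,0],0]]' 15
python3 -m creep '[[-1,[0,0,-1],0],[-1,[0,0,-3],0],[-1,[0,0,-6],0],[-1,[0,0,-9],0],[-1,[0,0,-11],0],[-1,[0,0,-12],0],[-1,[0,0,-12],0],[-1,[0,0,-12],0]]'
python3 -c "
from h import *
go(547,230,106,0.216)
w=manip.camera('wrist');cv2.imwrite('pics/w3.png',w[:,:,::-1])"
```

```text
clock: 10.75
eef_pos: [595.4, -16.7, 108.2]
eef_rot: [3.141, -0.001, 0.217]
wrist_force: [0.1, 0.3, -0.2]
finger_gap: 93.7
finger_force: 0.0
clock: 11.85
eef_pos: [594.8, -17.2, 106.9]
eef_rot: [-3.142, 0.0, 0.216]
wrist_force: [-0.2, -0.5, 0.6]
finger_gap: 34.2
finger_force: 15.0
clock: 12.65
eef_pos: [594.5, -17.1, 226.0]
eef_rot: [-3.141, 0.001, 0.216]
wrist_force: [0.1, -0.5, -0.4]
finger_gap: 34.4
finger_force: 15.0
t12.7 pos [594.5 -17.1 226. ] yaw 0.216 gap 34.4 -> cm [  0.67 -25.15  12.01] turn -0.0
```

View pics/w3.png

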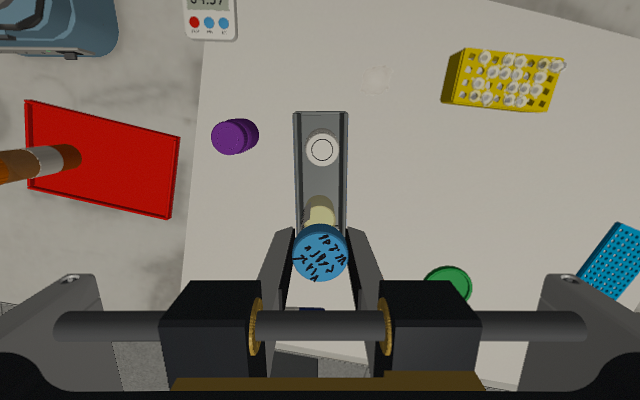

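The blue cap is held at (320,252). The white bottle still stands at (322,149), and the orange bottle stands in the tray with its foot near (70,155). I'll carry the tube to the tray.

```bash
python3 -m creep '[[-1,[0,-1.5,0],0],[-1,[0.1,-5,0],0],[-1,[0.2,-9,0],0],[-1,[0.3,-13,0],0],[-1,[0.4,-17,0],0],[-1,[0.5,-21,0],0],[-1,[0.7,-24,0],0],[-1,[0.7,-25.2,0],0],[-1,[0.7,-25.2,0],0],[-1,[0.7,-25.2,0],0]]'
python3 -m creep '[[-1,[0,0,1],0],[-1,[0,0,4],0],[-1,[0,0,7],0],[-1,[0,0,9],0],[-1,[0,0,10],0],[-1,[0,0,11],0],[-1,[0,0,11.5],0],[-1,[0,0,11.5],0],[-1,[0,0,11.5],0]]'
python3 -c "
from h import *
go(547,230,106.9,0.216)"
```

```text
clock: 13.7
eef_pos: [547.7, 229.9, 226.6]
eef_rot: [3.141, 0.001, 0.216]
wrist_force: [-0.2, 0.1, -0.6]
finger_gap: 34.2
finger_force: 15.0
clock: 14.6
eef_pos: [548.0, 230.5, 112.7]
eef_rot: [-3.141, -0.001, 0.216]
wrist_force: [-0.0, -0.3, -0.5]
finger_gap: 34.0
finger_force: 15.0
t14.6 pos [548.  230.5 112.7] yaw 0.216 gap 34.0 -> cm [-0.11  0.03  0.58] turn -0.0
```

```bash
python3 -m creep '[[-1,[0,0,0.3],0],[-1,[0,0,0.5],0],[-1,[0,0,0.6],0],[-1,[0,0,0.6],0],[-1,[0,0,0.6],0]]'
python3 -m creep '[[0,[0,0,0],0],[0.5,[0,0,0],0],[0.5,[0,0,0],0],[0.5,[0,0,0],0],[0.5,[0,0,0],0],[0.5,[0,0,0],0],[0.5,[0,0,-3],0],[0.5,[0,0,-7],0],[0.5,[0,0,-11],0],[0.5,[0,0,-12],0],[1,[0,0,-12],0],[1,[0,0,-12],0]]'
python3 - <<'E'
from h import *
go(638.5,-10,225,.218+np.pi/2)
go(638.5,-10,225,.218-np.pi/2)
print(manip.read_state()['joints'].round(2))
w=manip.camera("scene");cv2.imwrite("pics/s3.png",cv2.resize(w[130:330,170:440],(800,592))[:,:,::-1])
E
```

```text
clock: 15.1
eef_pos: [548.2, 230.7, 106.9]
eef_rot: [-3.141, -0.002, 0.216]
wrist_force: [-0.7, 0.5, 5.6]
finger_gap: 34.1
finger_force: 15.0
clock: 16.3
eef_pos: [547.3, 230.3, 224.4]
eef_rot: [3.141, 0.002, 0.216]
wrist_force: [-0.2, -0.3, 0.3]
finger_gap: 82.7
finger_force: 0.0
t16.3 pos [547.3 230.3 224.4] yaw 0.216 gap 82.7 -> cm [ 3.76 25.43 -0.06] turn -18.02
t16.3 pos [547.3 230.3 224.4] yaw 0.216 gap 82.7 -> cm [ 3.76 25.43 -0.06] turn 17.98
[ 0.34  0.4   1.38 -0.    1.37  1.69]
```

View pics/s3.png

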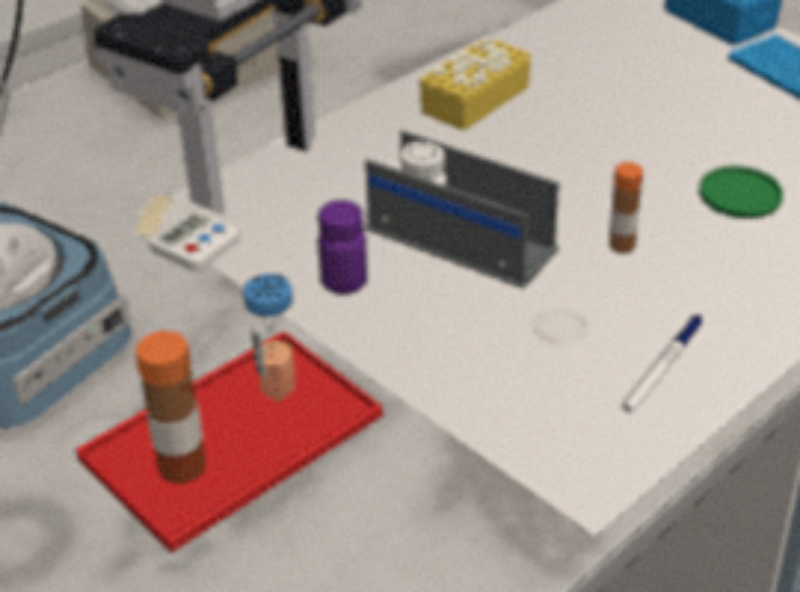

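Both tall things stand upright in the tray: the orange bottle at (175,410) and the tube at (270,340). Next I'll turn −90° above the white bottle.

```bash
python3 -m creep '[[1,[0.4,2.5,0],-1],[1,[0.8,5,0],-2.5],[1,[1.2,7.5,0],-4],[1,[1.6,10,0],-5.5],[1,[2,12.5,0],-7],[1,[2.4,15,0],-8.5],[1,[2.8,17.5,0],-10],[1,[3.1,20,0],-11.5],[1,[3.4,22.5,0],-13],[1,[3.7,24.5,0],-14.5],[1,[3.8,25.4,0],-16],[1,[3.8,25.4,0],-17.5]]'
python3 -m creep '[[1,[0,0,0],-0.5],[1,[0,0,0],-0.5],[1,[0,0,0],-0.5],[1,[0,0,0],-0.5]]'
python3 - <<'E'
from h import *
p=manip.camera_params("wrist");w=manip.camera("wrist");cv2.imwrite("pics/w4.png",w[:,:,::-1])
u,v=proj(p,(638.5,-10,78));print(u,v)
g=cv2.cvtColor(w,cv2.COLOR_RGB2GRAY)
a,b=int(u)-40,int(v)-40
c=cv2.HoughCircles(g[b:b+80,a:a+80],cv2.HOUGH_GRADIENT,1,30,param1=120,param2=12,minRadius=13,maxRadius=26)
for k in (c[0] if c is not None else []): print(k+[a,b,0],plane(p,k[0]+a,k[1]+b,78))
go(638.5,-10,62,.218+np.pi/2)
E
```

```text
clock: 17.55
eef_pos: [639.0, -10.8, 223.7]
eef_rot: [-3.139, -0.001, 1.747]
wrist_force: [0.1, 0.7, 0.5]
finger_gap: 94.0
finger_force: 0.0
clock: 17.95
eef_pos: [639.1, -9.4, 225.3]
eef_rot: [-3.141, -0.0, 1.786]
wrist_force: [0.6, -0.2, -0.3]
finger_gap: 94.2
finger_force: 0.0
319.0377219467755 189.67925379841444
[319.5        189.5         15.39999962] [638.96911232  -9.6808779   78.        ]
[289.5        171.5         22.10000038] [601.74060329   3.43284637  78.        ]
t18.0 pos [639.1  -9.4 225.5] yaw 1.786 gap 93.8 -> cm [-0.05 -0.06 16.35] turn -0.03
```

View pics/w4.png

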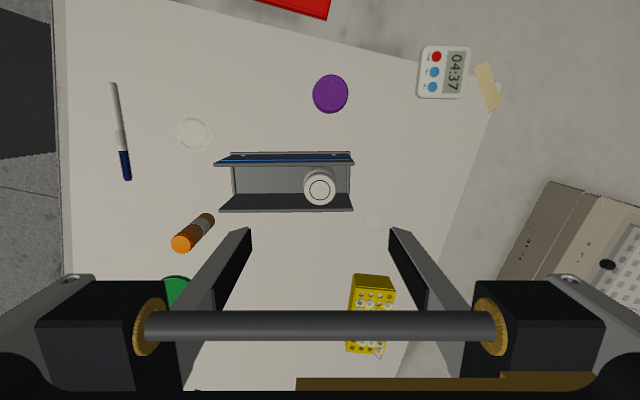

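The white cap is at (319,189), centred under the gripper and clear between the walls (rows 160–205). The ray and the earlier estimate agree to 1 mm. I'll descend along the lane.

```bash
python3 -m creep '[[1,[0,0,2],0],[1,[0,0,5],0],[1,[0,0,8.5],0],[1,[0,0,11],0],[1,[0,0,13],0],[1,[0,0,14.5],0],[1,[0,0,15.5],0],[1,[0,0,16.3],0],[1,[0,0,16.3],0],[1,[0,0,16.3],0]]'
python3 -m creep '[[0.2,[0,0,0],0],[0,[0,0,0],0],[-1,[0,0,0],0],[-1,[0,0,0],0],[-1,[0,0,0],0],[-1,[0,0,0],0],[-1,[0,0,0],0],[-1,[0,0,0],0],[-1,[0,0,0],0],[-1,[0,0,0],0]]' 15
python3 -m creep '[[-1,[0,0,-1],0],[-1,[0,0,-3],0],[-1,[0,0,-6],0],[-1,[0,0,-9],0],[-1,[0,0,-12],0],[-1,[0,0,-15],0],[-1,[0,0,-16],0],[-1,[0,0,-16],0],[-1,[0,0,-16],0]]'
python3 - <<'E'
from h import *
go(462.5,-246,62,.218+np.pi/2)
E
```

```text
clock: 19.0
eef_pos: [639.6, -9.5, 63.6]
eef_rot: [3.141, 0.0, 1.787]
wrist_force: [0.0, 1.2, 0.1]
finger_gap: 94.1
finger_force: 0.0
clock: 20.0
eef_pos: [639.2, -9.5, 62.9]
eef_rot: [3.142, 0.0, 1.787]
wrist_force: [0.2, 0.1, -0.5]
finger_gap: 40.6
finger_force: 15.0
clock: 20.9
eef_pos: [638.8, -9.5, 221.5]
eef_rot: [-3.14, -0.001, 1.787]
wrist_force: [0.6, 0.3, -0.3]
finger_gap: 40.6
finger_force: 15.0
t20.9 pos [638.8  -9.5 221.5] yaw 1.787 gap 40.6 -> cm [-19.34 -22.26  15.98] turn -0.02
```

```bash
python3 -m creep '[[-1,[-0.8,-1,0],0],[-1,[-3,-3.5,0],0],[-1,[-5.5,-6.3,0],0],[-1,[-8,-9.2,0],0],[-1,[-10.5,-12.1,0],0],[-1,[-13,-15,0],0],[-1,[-15.5,-17.8,0],0],[-1,[-17.5,-20.1,0],0],[-1,[-19,-21.8,0],0],[-1,[-19.3,-22.2,0],0],[-1,[-19.3,-22.2,0],0],[-1,[-19.3,-22.2,0],0]]'
python3 -m creep '[[-1,[0,0,1],0],[-1,[0,0,4],0],[-1,[0,0,7],0],[-1,[0,0,10],0],[-1,[0,0,12.5],0],[-1,[0,0,14],0],[-1,[0,0,14.5],0],[-1,[0,0,14.5],0],[-1,[0,0,14.5],0]]'
python3 - <<'E'
from h import *
go(462.5,-246,62.9,.218+np.pi/2)
t=manip.camera("top")[200:280,390:480];s=manip.camera("scene")[150:220,380:470]
cv2.imwrite("pics/c1.png",np.vstack([cv2.resize(t,(450,300)),cv2.resize(s,(450,300))])[:,:,::-1])
E
```

```text
clock: 22.1
eef_pos: [463.8, -245.0, 222.5]
eef_rot: [-3.141, -0.001, 1.787]
wrist_force: [0.6, 0.4, -1.3]
finger_gap: 40.5
finger_force: 15.0
clock: 23.0
eef_pos: [464.1, -245.5, 78.6]
eef_rot: [3.141, 0.001, 1.787]
wrist_force: [-0.1, -0.1, -1.1]
finger_gap: 40.5
finger_force: 15.0
t23.0 pos [ 464.1 -245.5   78.6] yaw 1.787 gap 40.5 -> cm [-0.01 -0.17  1.57] turn -0.02
```

View pics/c1.png

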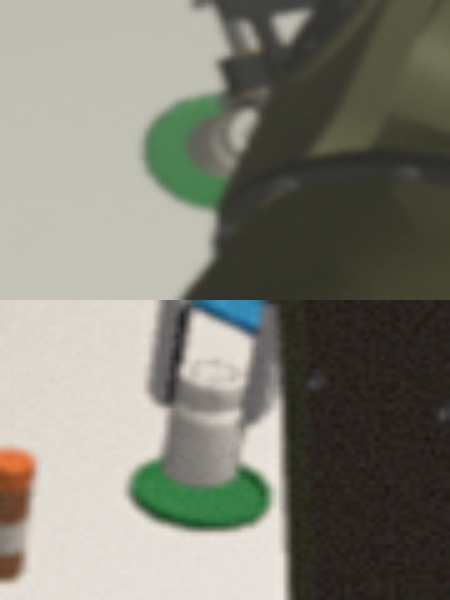

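The bottle hangs about 15 mm above the coaster and is centred: its base is at (200,475) and the coaster at (200,495). I'll lower and release it.

```bash
python3 -m creep '[[-1,[0,-0.1,0.5],0],[-1,[0,-0.1,1],0],[-1,[0,-0.1,1.3],0],[-1,[0,-0.1,1.5],0],[-1,[0,-0.1,1.55],0],[-1,[0,-0.1,1.55],0],[-1,[0,-0.1,1.55],0]]'
python3 -m creep '[[0,[0,0,0],0],[0.5,[0,0,0],0],[0.5,[0,0,0],0],[0.5,[0,0,0],0],[0.5,[0,0,0],0],[0.5,[0,0,0],0],[0.5,[0,0,-3],0],[0.5,[0,0,-7],0],[0.5,[0,0,-11],0],[0.5,[0,0,-15],0],[1,[0,0,-16],0],[1,[0,0,-16],0]]'
python3 - <<'E'
from h import *
go(548.2,230.7,225,.216)
p=manip.camera_params("wrist");w=manip.camera("wrist")
u,v=proj(p,(463,-246,78));a,b=int(u)-60,int(v)-60
cv2.imwrite("pics/w5.png",cv2.resize(w[b:b+120,a:a+120],(480,480))[:,:,::-1])
for k in blobs(w,"green",(0,0,640,400),300): print(k,a,b,plane(p,k[1][0]+k[2][0]/2-.5,k[1][1]+k[2][1]/2-.5,9))
E
```

```text
clock: 23.8
eef_pos: [462.6, -245.9, 62.8]
eef_rot: [-3.141, 0.0, 1.787]
wrist_force: [-4.1, 0.0, 7.0]
finger_gap: 40.5
finger_force: 15.0
clock: 25.0
eef_pos: [463.1, -246.0, 223.6]
eef_rot: [3.14, 0.002, 1.787]
wrist_force: [0.2, 0.0, -1.1]
finger_gap: 83.4
finger_force: 0.0
t25.0 pos [ 463.1 -246.   223.6] yaw 1.787 gap 83.4 -> cm [44.74 18.52 -0.18] turn 18.0
(np.int32(1260), [290, 149], [56, 55], array([317.1, 170.5])) 259 129 [ 460.68742087 -245.81903963    9.        ]
```

View pics/w5.png

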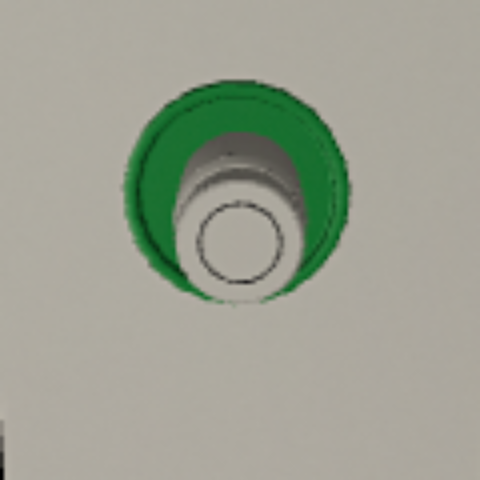

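White stands upright inside the rim (coaster centre about (240,190) in the crop, bottle foot on it). Next I go back for the tube.

```bash
python3 -m creep '[[1,[3.5,1.5,0],1],[1,[7,3,0],2.5],[1,[11,4.6,0],4],[1,[15,6.2,0],5.5],[1,[19,7.8,0],7],[1,[23,9.5,0],8.5],[1,[27,11.2,0],10],[1,[31,12.8,0],11.5],[1,[35,14.5,0],13],[1,[39,16.1,0],14.5],[1,[43,17.8,0],16],[1,[44.7,18.5,0],17.5]]'
python3 -m creep '[[1,[0,0,0],0.5],[1,[0,0,0],0.5],[1,[0,0,0],0.5],[1,[0,0,0],0.5]]'
python3 - <<'E'
from h import *
p=manip.camera_params("wrist");w=manip.camera("wrist")
RNG['orange']=((10,150,150),(22,255,255))
for c,z in(("blue",118),("orange",119)):
  for b in blobs(w,c,(0,0,640,260),300): print(c,b,plane(p,*b[3],z).round(1))
go(548.2,230.7,106.9,.216)
E
```

```text
clock: 26.25
eef_pos: [547.0, 233.5, 219.6]
eef_rot: [-3.142, 0.004, 0.256]
wrist_force: [0.0, 0.0, -0.6]
finger_gap: 94.1
finger_force: 0.0
clock: 26.65
eef_pos: [547.6, 230.0, 221.8]
eef_rot: [3.141, 0.001, 0.216]
wrist_force: [0.2, 0.7, 1.0]
finger_gap: 93.8
finger_force: 0.0
blue (np.int32(864), [492, 123], [29, 125], array([505.7, 184.1])) [603.   56.6 118. ]
blue (np.int32(837), [302, 182], [34, 35], array([318.3, 198.7])) [549.1 231.3 118. ]
orange (np.int32(919), [211, 164], [37, 34], array([228.5, 180.8])) [548.3 320.1 119. ]
t26.7 pos [547.6 230.  222. ] yaw 0.216 gap 94.0 -> cm [ 0.08 -0.06 11.51] turn 0.0
```

Both caps are where I left them. I'll grip the tube.

```bash
python3 -m creep '[[1,[0.1,0,2],0],[1,[0.1,0,5],0],[1,[0.1,0,8],0],[1,[0.1,0,10.5],0],[1,[0.1,0,11.5],0],[1,[0.1,0,11.5],0],[1,[0.1,0,11.5],0]]'
python3 -m creep '[[0.2,[0,0,0],0],[0,[0,0,0],0],[-1,[0,0,0],0],[-1,[0,0,0],0],[-1,[0,0,0],0],[-1,[0,0,0],0],[-1,[0,0,0],0],[-1,[0,0,0],0],[-1,[0,0,0],0],[-1,[0,0,0],0]]' 15
python3 -c "
from h import *
go(548.2,230.7,106.9,.216)"
python3 -m creep '[[-1,[0,0,-1],0],[-1,[0,0,-3],0],[-1,[0,0,-6],0],[-1,[0,0,-9],0],[-1,[0,0,-11],0],[-1,[0,0,-12],0],[-1,[0,0,-12],0],[-1,[0,0,-12],0]]'
python3 -c "
from h import *
go(594.8,-17.2,106.9,0.216)"
```

```text
clock: 27.4
eef_pos: [549.2, 230.8, 108.7]
eef_rot: [-3.141, -0.002, 0.216]
wrist_force: [0.6, 0.7, 0.6]
finger_gap: 94.1
finger_force: 0.0
clock: 28.4
eef_pos: [548.6, 230.7, 107.4]
eef_rot: [-3.142, 0.0, 0.216]
wrist_force: [-0.1, 0.0, -0.7]
finger_gap: 34.1
finger_force: 15.0
t28.4 pos [548.6 230.7 107.4] yaw 0.216 gap 34.1 -> cm [-0.04 -0.01  0.05] turn -0.0
clock: 29.2
eef_pos: [548.3, 230.6, 226.5]
eef_rot: [3.141, 0.001, 0.216]
wrist_force: [0.0, -0.5, -1.6]
finger_gap: 34.4
finger_force: 15.0
t29.2 pos [548.3 230.6 226.5] yaw 0.216 gap 34.4 -> cm [-0.76 25.2  11.96] turn -0.0
```

```bash
python3 -m creep '[[-1,[0,1.5,0],0],[-1,[-0.1,5,0],0],[-1,[-0.2,9,0],0],[-1,[-0.3,13,0],0],[-1,[-0.4,17,0],0],[-1,[-0.5,21,0],0],[-1,[-0.7,24,0],0],[-1,[-0.8,25.2,0],0],[-1,[-0.8,25.2,0],0],[-1,[-0.8,25.2,0],0],[-1,[-0.8,25.2,0],0]]'
python3 -c "
from h import *
go(594.8,-17.2,107.4,0.216)"
```

```text
clock: 30.3
eef_pos: [594.7, -15.9, 227.3]
eef_rot: [-3.141, 0.0, 0.217]
wrist_force: [0.6, -0.4, -0.8]
finger_gap: 34.3
finger_force: 15.0
t30.3 pos [594.7 -15.9 227.3] yaw 0.217 gap 34.3 -> cm [-1.000e-02  1.300e-01  1.199e+01] turn 0.01
```

```bash
python3 -m creep '[[-1,[0,0.1,1],0],[-1,[0,0.1,3],0],[-1,[0,0.1,5],0],[-1,[0,0.1,7],0],[-1,[0,0.1,9],0],[-1,[0,0.1,10.5],0],[-1,[0,0.1,11.3],0],[-1,[0,0.1,11.7],0],[-1,[0,0.1,11.9],0],[-1,[0,0.1,11.9],0],[-1,[0,0.1,11.9],0]]'
python3 -c "
from h import *
go(594.8,-17.2,107.4,0.216)"
```

```text
clock: 31.4
eef_pos: [595.3, -18.2, 109.1]
eef_rot: [3.141, -0.001, 0.216]
wrist_force: [-0.3, -0.7, -0.7]
finger_gap: 33.8
finger_force: 15.0
t31.4 pos [595.3 -18.2 109.1] yaw 0.216 gap 33.8 -> cm [-0.03 -0.11  0.17] turn -0.0
```

```bash
python3 -m creep '[[-1,[0,-0.1,0.1],0],[-1,[0,-0.1,0.15],0],[-1,[0,-0.1,0.15],0],[-1,[0,-0.1,0.15],0]]'
python3 -m creep '[[0,[0,0,0],0],[0.5,[0,0,0],0],[0.5,[0,0,0],0],[0.5,[0,0,0],0],[0.5,[0,0,0],0],[0.5,[0,0,0],0],[0.5,[0,0,-3],0],[0.5,[0,0,-7],0],[0.5,[0,0,-11],0],[0.5,[0,0,-12],0],[1,[0,0,-12],0],[1,[0,0,-12],0]]'
python3 -c "
from h import *
go(547.5,320.5,225,.216)
p=manip.camera_params('wrist');w=manip.camera('wrist')
for b in blobs(w,'blue',(240,50,400,300),150): print(b,plane(p,*b[3],118))"
```

```text
clock: 31.8
eef_pos: [595.1, -17.1, 107.4]
eef_rot: [3.141, -0.001, 0.216]
wrist_force: [-1.1, 0.9, 4.1]
finger_gap: 34.0
finger_force: 15.0
clock: 33.0
eef_pos: [594.4, -17.1, 225.4]
eef_rot: [-3.141, 0.002, 0.216]
wrist_force: [-0.2, -0.1, -0.5]
finger_gap: 83.0
finger_force: 0.0
t33.0 pos [594.4 -17.1 225.4] yaw 0.216 gap 83.0 -> cm [  2.65 -33.99   0.05] turn -0.0
(np.int32(824), [302, 181], [34, 35], array([318.7, 198.2])) [595.35180333 -16.24229545 118.        ]
```

The tube is back, within about 1 mm of its first reading. Now the orange bottle.

```bash
python3 -m creep '[[1,[0.3,-3.5,0],0],[1,[0.6,-7,0],0],[1,[0.9,-11,0],0],[1,[1.2,-15,0],0],[1,[1.5,-19,0],0],[1,[1.8,-23,0],0],[1,[2.1,-27,0],0],[1,[2.4,-31,0],0],[1,[2.6,-33.5,0],0],[1,[2.65,-34,0],0],[1,[2.65,-34,0],0],[1,[2.65,-34,0],0]]'
python3 -c "
from h import *
go(547.4,321.4,102.4,.216)"
```

```text
clock: 34.25
eef_pos: [548.0, 319.5, 226.2]
eef_rot: [3.141, 0.001, 0.215]
wrist_force: [-0.0, 0.8, 0.2]
finger_gap: 93.7
finger_force: 0.0
t34.2 pos [548.  319.5 226.2] yaw 0.215 gap 93.7 -> cm [-1.000e-02 -2.000e-01  1.238e+01] turn -0.01
```

```bash
python3 -m creep '[[1,[0,-0.1,2],0],[1,[0,-0.1,5],0],[1,[0,-0.1,8],0],[1,[0,-0.1,10.5],0],[1,[0,-0.1,12],0],[1,[0,-0.1,12.3],0],[1,[0,-0.1,12.3],0],[1,[0,-0.1,12.3],0]]'
python3 -m creep '[[0.2,[0,0,0],0],[0,[0,0,0],0],[-1,[0,0,0],0],[-1,[0,0,0],0],[-1,[0,0,0],0],[-1,[0,0,0],0],[-1,[0,0,0],0],[-1,[0,0,0],0],[-1,[0,0,0],0],[-1,[0,0,0],0]]' 15
python3 -m creep '[[-1,[0,0,-1],0],[-1,[0,0,-3],0],[-1,[0,0,-6],0],[-1,[0,0,-9],0],[-1,[0,0,-11],0],[-1,[0,0,-12],0],[-1,[0,0,-12],0],[-1,[0,0,-12],0]]'
python3 -c "
from h import *
go(552.3,-28.6,103,0.216)"
```

```text
clock: 35.05
eef_pos: [548.3, 321.7, 105.4]
eef_rot: [-3.141, -0.002, 0.216]
wrist_force: [0.6, -0.1, -0.2]
finger_gap: 94.0
finger_force: 0.0
clock: 36.05
eef_pos: [547.7, 321.6, 103.9]
eef_rot: [3.142, 0.0, 0.216]
wrist_force: [-0.6, 0.1, -1.0]
finger_gap: 34.1
finger_force: 15.0
clock: 36.85
eef_pos: [547.4, 321.4, 222.9]
eef_rot: [3.141, 0.001, 0.216]
wrist_force: [0.8, -0.2, -1.1]
finger_gap: 33.8
finger_force: 15.0
t36.9 pos [547.4 321.4 222.9] yaw 0.216 gap 33.8 -> cm [-7.   34.29 12.02] turn -0.0
```

```bash
python3 -m creep '[[-1,[-2,1.5,0],0],[-1,[-4,5,0],0],[-1,[-6,9,0],0],[-1,[-7,13,0],0],[-1,[-7,17,0],0],[-1,[-7,21,0],0],[-1,[-7,25,0],0],[-1,[-7,29,0],0],[-1,[-7,32,0],0],[-1,[-7,33.8,0],0],[-1,[-7,34.3,0],0],[-1,[-7,34.3,0],0]]'
python3 -m creep '[[-1,[0,0,0],0],[-1,[0,0,0],0],[-1,[0,0,0],0]]'
python3 -c "
from h import *
go(552.3,-28.6,103.9,0.216)"
```

```text
clock: 38.05
eef_pos: [552.5, -28.5, 223.0]
eef_rot: [-3.141, 0.001, 0.215]
wrist_force: [0.8, -0.6, -0.9]
finger_gap: 34.3
finger_force: 15.0
clock: 38.35
eef_pos: [552.7, -27.7, 224.0]
eef_rot: [-3.142, -0.0, 0.217]
wrist_force: [0.0, 0.1, -1.0]
finger_gap: 34.1
finger_force: 15.0
t38.4 pos [552.7 -27.7 224. ] yaw 0.217 gap 34.1 -> cm [-0.06  0.08 12.01] turn 0.01
```

```bash
python3 -m creep '[[-1,[-0.1,0.1,1],0],[-1,[-0.1,0.1,3],0],[-1,[-0.1,0.1,5],0],[-1,[-0.1,0.1,7],0],[-1,[-0.1,0.1,9],0],[-1,[-0.1,0.1,10.5],0],[-1,[-0.1,0.1,11.3],0],[-1,[-0.1,0.1,11.7],0],[-1,[-0.1,0.1,11.8],0],[-1,[-0.1,0.1,11.8],0],[-1,[-0.1,0.1,11.8],0]]'
python3 -c "
from h import *
go(552.3,-28.6,103.9,0.216)"
```

```text
clock: 39.45
eef_pos: [552.3, -29.6, 106.6]
eef_rot: [3.141, -0.001, 0.216]
wrist_force: [0.3, 0.2, -0.2]
finger_gap: 33.9
finger_force: 15.0
t39.5 pos [552.3 -29.6 106.6] yaw 0.216 gap 33.9 -> cm [ 0.02 -0.1   0.27] turn -0.0
```

```bash
python3 -m creep '[[-1,[0,-0.1,0.1],0],[-1,[0,-0.1,0.2],0],[-1,[0,-0.1,0.25],0],[-1,[0,-0.1,0.25],0],[-1,[0,-0.1,0.25],0]]'
python3 -m creep '[[0,[0,0,0],0],[0.5,[0,0,0],0],[0.5,[0,0,0],0],[0.5,[0,0,0],0],[0.5,[0,0,0],0],[0.5,[0,0,0],0],[0.5,[0,0,-3],0],[0.5,[0,0,-7],0],[0.5,[-1,0,-11],0],[0.5,[-2.5,0,-12],0],[1,[-3.5,0,-12],0],[1,[-3.5,0,-12],0]]'
python3 - <<'E'
from h import *
go(517.6,-36.8,225,.216)
p=manip.camera_params('wrist');w=manip.camera('wrist');cv2.imwrite("pics/w6.png",w[:,:,::-1])
RNG['orange']=((10,150,150),(22,255,255))
for c,z in(("blue",118),("orange",119)):
  for b in blobs(w,c,(240,50,400,300),150): print(c,b,plane(p,*b[3],z).round(1))
E
```

```text
clock: 39.95
eef_pos: [552.0, -28.7, 103.8]
eef_rot: [3.141, -0.001, 0.216]
wrist_force: [0.2, 0.6, 5.2]
finger_gap: 33.9
finger_force: 15.0
clock: 41.15
eef_pos: [516.7, -36.3, 222.9]
eef_rot: [-3.141, 0.001, 0.216]
wrist_force: [0.5, 0.4, -0.2]
finger_gap: 83.2
finger_force: 0.0
t41.1 pos [516.7 -36.3 222.9] yaw 0.216 gap 83.2 -> cm [ 0.08  0.07 -0.21] turn -0.0
blue (np.int32(996), [298, 98], [38, 39], array([316.4, 116.9])) [594.  -16.6 118. ]
orange (np.int32(942), [303, 147], [36, 35], array([320.6, 163.9])) [552.6 -29.6 119. ]
orange (np.int32(274), [367, 216], [21, 19], array([376.2, 224.2])) [504.5 -98.2 119. ]
```

View pics/w6.png

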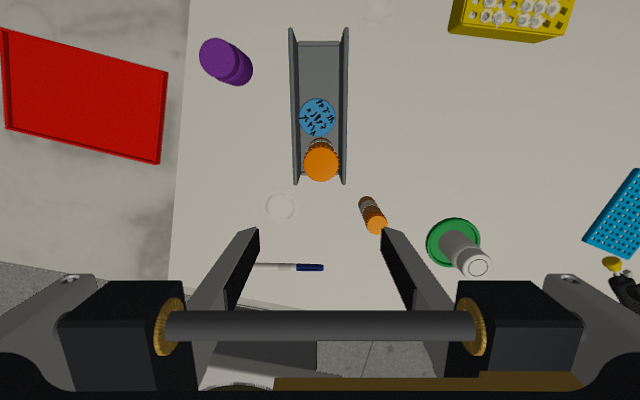

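The blue cap at (316,117) and the orange cap at (321,164) are back within about 1 mm of their first readings. The white bottle stands in the coaster at (455,243), and the bystanders are untouched.

```bash
python3 -m creep '[[1,[0,0,-1],0],[1,[0,0,-1],0],[1,[0,0,-1],0],[1,[0,0,-1],0],[1,[0,0,-1],0]]'; python3 -c "
from cell import manip
print(manip.sign_off())"
```

```text
clock: 41.7
eef_pos: [517.6, -36.1, 233.1]
eef_rot: [-3.141, 0.0, 0.216]
wrist_force: [-0.2, 0.0, -0.6]
finger_gap: 94.1
finger_force: 0.0
the job is handed in; nothing more can be done
None
```

The job is handed in at about 42 s, with no verdict returned: the white bottle is upright inside the coaster's rim, and the tube and the larger orange-capped bottle are back within about 1–2 mm of their starting spots by the wrist camera.

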